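# Change the whetstone in the sharpening holder

### The job

The coarse work is done: take the dark grey coarse stone out of the sharpening holder and lay it in the empty drying cradle, flat on the slope with its lower end in the foot trough. Then take the cream fine stone from its cradle, seat it flat and square in the holder's pocket, and slide the red jaw up so that the stone is held without play between the jaw and the end wall. Do not drop the stones, and leave the brick-red stone and the other things on the bench where they are.

Things in the scene. Friction and masses are not known exactly. Their poses are not given: they have to be found in the camera images.
- coarse_mid (a point): Centre of the dark grey coarse whetstone, a plain block 150 x 50 x 25 mm, 0.3 to 0.5 kg. x along its length, y across its 50 mm width, z out of its top face. It starts lying flat in the holder's pocket, unclamped.
- fine_mid (a point): Centre of the cream fine whetstone, 150 x 50 x 25 mm, 0.3 to 0.5 kg, axes as for the coarse one. It starts lying on the 32 degree slope of one of the three cradles, length up the slope (x up the slope, z square out of it), so it is lifted with the tool tilted about 32 degrees.
- medium_mid (a point): Centre of the brick-red medium whetstone, 150 x 50 x 25 mm, 0.3 to 0.5 kg, lying in another cradle like the fine one; it stays where it is.
- cradle_c_seat (a point): Where a stone's centre lies when it rests in the empty cradle, 79 mm above the bench, its lower end 6 mm from the lip. Turned with the slope: x up the slope (32 degrees), y level across it, z square out of it. The slope's board, 12.5 mm below this point along z, is 36 mm wide, so fingers pass beside it. At its lower end is the foot trough: a lip 10 mm high, inner face 81 mm down the slope from here.
- tray: Blue drip tray, 180 x 330 mm and 12 mm high, fixed, with three like wooden cradles side by side 100 mm apart, in any order, all rising away from the robot side (tray +x). Origin at the centre of its underside. Each cradle's foot trough is 60 mm wide between cheeks that run 22 mm up the slope from the lip.
- pocket (a point): Where a stone's centre lies when fully seated and clamped in the holder, 44.5 mm above the bench; x along the holder towards its fixed grey end wall, y across, z up. The stone rests on two ledges 32 mm above the bench (x = 37 to 75 and -63 to -37 mm); between them the sides are open for fingers. The end wall's inner face is at x = 75 mm and rises 13 mm above the ledge.
- holder: The stone holder: a fixed frame, x as the pocket's, on two rods that run under the stone (42 mm over both, 25 mm high). Black cheeks beside the ledges leave 54 mm for the 50 mm stone and flare outward at the top, up to 18 mm above the ledges. A near foot 28 mm high stands at x = -152 to -140 mm. Origin on the bench below the pocket point.
- jaw (a joint): Travel of the red sliding jaw along the rods towards the end wall, m, 0 (fully back) to 0.036. It touches the end of a stone standing against the end wall at 0.028; the stone can be set down up to about 10 mm short of the wall and the jaw pushed on slides it home. Starts at 0.002 to 0.014, needs 5 to 9 N and stays where it is left.
- jaw_push (a point): Middle of the jaw's flat outer face, the one to push on: 60 mm wide, 12 to 52 mm above the bench; this point is at 42 mm, the rods beyond it are 25 mm high. Axes as the holder's; push along +x. It lies at x = -125 mm from the pocket point at joint 0 and moves with the jaw.
- knife: Kitchen knife lying flat, 300 mm long, between the drip tray and the holder; bystander. Origin at its underside near the blade's heel.
- lapping_plate: Flat metal lapping plate 140 x 60 x 12 mm beyond the holder; bystander. Origin at the centre of its underside.
- brush: Wooden scrubbing brush 130 x 45 x 40 mm in front of the drip tray; bystander. Origin at the centre of its underside.
- mug: Blue mug, 80 mm wide and 85 mm high; bystander at the side. Origin at the centre of its foot.
- bowl: Aluminium bowl, 100 mm wide and 45 mm high; bystander at the back. Origin at the centre of its foot.
- oil_bottle: Amber oil bottle, 56 mm wide and 150 mm high; bystander at the side. Origin at the centre of its foot.
- jar: Green glass jar, 72 mm wide and 100 mm high; bystander at the side. Origin at the centre of its foot.
Not all that is in view belongs to the job. Leave any orange or turquoise look-alike of the part that bears coarse_mid alone.

How it is judged:
By the outcome, as a careful person would: the job done as asked, in the order asked, and still so for the second after the job is handed in, with the robot touching nothing.
It also fails if it takes over 66 s, if anything falls off the work surface, if the arm or the gripper's body presses on something with over 40 N, if the wrist force passes 120 N, or if a joint passes its speed limit or range.

### The arm

A 6-joint arm with a two-finger parallel gripper is mounted at the origin on the work surface. World frame = base frame: x ahead of the robot, y to its left, z up, the work surface at z = 0. Lengths are in m, angles in rad, forces in N, time in s.
With the tool pointing down it reaches from about 0.35 to 0.85 m from the base axis. Payload 8.1 kg.
Tool frame: the origin (TCP) lies at the centre of the arm's flange, where the gripper is bolted on; the fingertips stand 186 mm ahead of it and the grasp point (between the pads) lies 167 mm ahead of it; z points along the fingers, y is the line along which they close (so a half turn about z gives the same grasp; the last joint's range is limited). The gripper opens to 93 mm and grips with 3 to 60 N. Pads are 15 mm wide; open, the fingers measure 128 mm over their backs; the gripper's body (75 mm by 188 mm) begins 65 mm behind the grasp point.
Start: joints at [-0.085, 0.13, 1.488, -0, 1.523, -0.085], TCP at [0.6, 0, 0.405] pointing down, gripper open.
Joint ranges: [-2.96, 2.96], [-0.89, 2.26], [0.02, 2.5], [-1.34, 4.48], [0, 2.73], [-2.66, 2.66]. Speed limits (rad/s): [2.39, 2.39, 2.79, 3.14, 3.14, 3.14].

### API

Orientations are given as a rotation vector (axis times angle).
In Python, from plant import robot gives the robot as it stands.
- The arm moves only by the tool apply_moves, never from a script. Its argument "series" is a list of rows, each a list of 2 entries, a list of its own where there are three numbers: the shift along the tool's x, y, z in mm, then the turn, a rotation vector about the tool's x, y, z in rad. A call has 1 to 12 rows; each row shifts and turns the commanded pose from where the row before left it, along the tool's axes as they then stand; what a row does not reach is not made up. A row lasts 1/12 s, in which the tool goes at most 41.7 mm and 7.16 degrees, less where a joint would pass 70% of its speed; a pose out of reach is approached as far as the arm can. A call is refused whole if a number of a shift passes 41.7 or a number of a turn 0.125, either way. A call with a gripper value outside its range is refused whole. "claw" is the opening, from 0 (shut) to 1 (fully open), set as the call begins (left out, the last holds). The fingers move at their own pace and stop on an object; "newtons" is the grip in N (left out, the last holds). Time passes only in rows, so rows that do not move let the fingers close. It gives the time, the measured TCP pose, the force, the opening and the grip force at its end, in the units of the state.
- robot.read_state(): the state, without advancing time (a new reading comes with each control period).
- robot.read_camera(name): name is "scene" or "side" or "wrist"; returns (picture, depth): 420x560x3 uint8, blue, green, red; 420x560 float32, m along the optical axis (not along the pixel's ray), 0 where there is no reading.
- robot.calibration(name): a dict with "fx", "fy", "cx", "cy" (pixels), "extrinsics" (4x4, takes a point from world to camera coordinates). Camera axes: x right, y down, z forward; pixel columns grow to the right and rows downward; lengths in m; the calibration is good to about 2 mm. The wrist camera is an equidistant fisheye: a pixel r from the principal point sees the ray r / f radians off the axis. A picture is of the moment at which its call begins: read the wrist's pose just before it. calibration takes no time and is no camera call; for the wrist camera it gives the pose at the moment of the call.
- robot.close_job(): hands the job in; it is judged then, once.
The state is a dict: "t": time; "q": joint angles; "dq": joint speeds; "joint_torque": joint torques, N m; "tool_pos": TCP position; "orientation": TCP orientation; "force": force on the tool from outside, world axes, zero at the start; "wrist_torque": the same for the moment, N m; "opening": finger opening in m; "gripper_force": force on a finger pad.
Only numpy, scipy, OpenCV 4.12 (cv2) and the standard library are available. Lean on these libraries where they do the work, as an engineer would, in place of code of your own. Each camera call takes 0.05 s, during which the arm holds its last target. There are 200 camera calls.

## Working session

There is one attempt and no reset: what is moved stays moved. The work goes in short steps, Python scripts to look and compute and a tool call to move; the robot and the scene stay as the last step left them, time stands still between calls to the robot, and variables do not carry over. Pictures are saved under pics/ and viewed, at most 10 in all, crops included, and the job is handed in when it is done.

Besides the shell and the picture viewer there is one more tool, called after "Emit:" as name([rows], argument=value, ...), one row to a line, values as JSON. apply_moves: Moves the arm, as the interface text tells. Its arguments: {"type":"object","properties":{"series":{"type":"array"},"claw":{"type":"number"},"newtons":{"type":"number"}},"required":["series"]}

```bash
mkdir -p pics; ls
python3 - <<'E'
from plant import robot
import cv2,numpy as np
s=robot.read_state();print(s)
for n in("scene","side"):
    p,d=robot.read_camera(n);cv2.imwrite(f"pics/{n}0.png",p);np.savez(f"{n}0.npz",p=p,d=d)
    print(n,robot.calibration(n))
c=robot.calibration("wrist");p,d=robot.read_camera("wrist");cv2.imwrite("pics/wrist0.png",p);np.savez("wrist0.npz",p=p,d=d);print(c)
E
```

```text
pics
{'t': 0.0, 'q': array([-8.54207314e-02,  1.31171736e-01,  1.48928437e+00, -2.22332829e-05,
        1.52298349e+00, -8.54028861e-02]), 'dq': array([-0.00053911, -0.00141804, -0.000794  , -0.00037562, -0.00103356,
        0.00020987]), 'joint_torque': array([-1.61290725e-03, -5.59853125e+01, -4.91755986e+01,  7.67333270e-02,
        3.59135563e-02, -2.97389461e-04]), 'tool_pos': array([5.99772323e-01, 2.51341243e-05, 4.03678017e-01]), 'orientation': array([-2.22047091e+00, -2.22043369e+00,  1.89479248e-03]), 'force': array([ 0.05204998, -0.85113755,  0.35990321]), 'wrist_torque': array([ 0.08224398,  0.0645504 , -0.00446854]), 'gripper_force': 0.0, 'opening': 0.09304670041620436}
scene {'fx': 382.2837490314582, 'fy': 382.2837490314582, 'cx': 287.19159415289954, 'cy': 211.81536967163473, 'extrinsics': array([[ 0.83730669,  0.54673026, -0.0018798 , -0.41715534],
       [ 0.43965253, -0.67535509, -0.59211583, -0.1929211 ],
       [-0.32499717,  0.49495608, -0.80585068,  1.55134327],
       [ 0.        ,  0.        ,  0.        ,  1.        ]])}
side {'fx': 446.01310395073585, 'fy': 446.01310395073585, 'cx': 278.9649066536043, 'cy': 220.6371429015056, 'extrinsics': array([[ 0.88316199, -0.46897537,  0.00932773, -0.46227359],
       [-0.25078605, -0.48889177, -0.83551852,  0.17847268],
       [ 0.39639785,  0.73555894, -0.5493831 ,  1.36351859],
       [ 0.        ,  0.        ,  0.        ,  1.        ]])}
{'fx': 325.19226210127806, 'fy': 325.19226210127806, 'cx': 280.3286170531966, 'cy': 202.52213808790862, 'extrinsics': array([[ 9.99999351e-01, -5.70754537e-05, -1.13816282e-03,
        -5.99325860e-01],
       [ 2.47449225e-04, -9.64040651e-01,  2.65754702e-01,
        -3.18423224e-02],
       [-1.11240330e-03, -2.65754811e-01, -9.64040011e-01,
         3.90587413e-01],
       [ 0.00000000e+00,  0.00000000e+00,  0.00000000e+00,
         1.00000000e+00]])}
```

View pictures.

View pics/scene0.png

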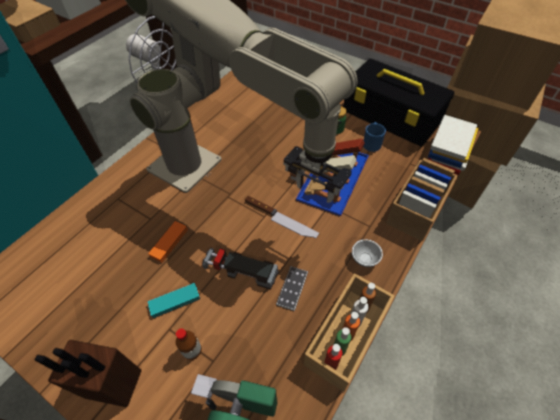

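View pics/side0.png

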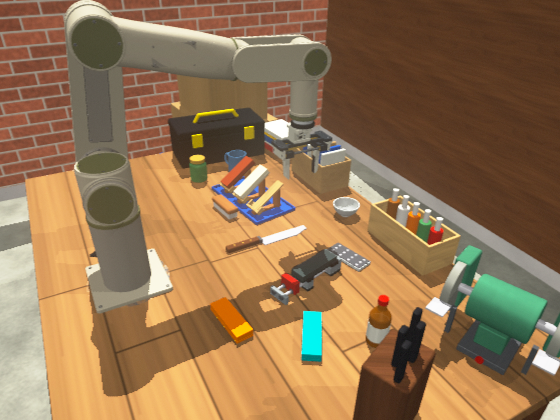

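View pics/wrist0.png

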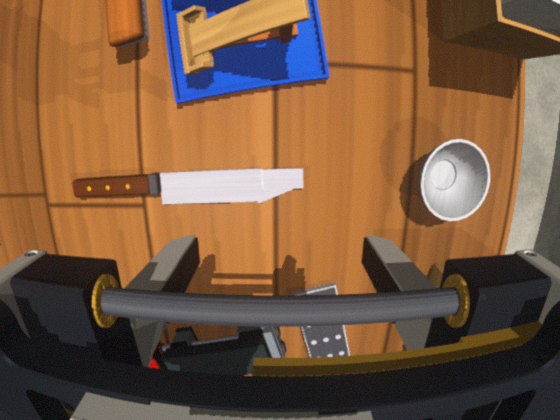

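Emit:
apply_moves([
  [[-40, -5, 0], [0, 0, 0]],
  [[-40, -5, 0], [0, 0, 0]],
  [[-40, -5, 0], [0, 0, 0]],
  [[-40, -5, 0], [0, 0, 0]],
  [[-40, -5, 0], [0, 0, 0]],
  [[-40, -5, 0], [0, 0, 0]],
  [[-20, -5, 0], [0, 0, 0]],
  [[0, 0, 0], [0, 0, 0]],
  [[0, 0, 0], [0, 0, 0]],
  [[0, 0, 0], [0, 0, 0]],
])

```text
t: 0.98
tool_pos: [0.5651, -0.2595, 0.4043]
orientation: [-2.221, -2.221, -0.0]
force: [-0.3, 0.0, -0.3]
opening: 0.0925
gripper_force: 0.0
```

```bash
cat > snap.py <<'E'
import sys,cv2,numpy as np
from plant import robot
def snap(tag,cam="wrist",im=True):
    s=robot.read_state();c=robot.calibration(cam);p,d=robot.read_camera(cam)
    K=np.array([c['fx'],c['fy'],c['cx'],c['cy']])
    np.savez(tag+".npz",p=p,d=d,K=K,E=c['extrinsics'])
    if im: cv2.imwrite(f"pics/{tag}.png",p)
    print(tag,"t",round(s['t'],2),s['tool_pos'].round(4),s['orientation'].round(3),"F",s['force'].round(1),"open",round(s['opening'],4))
if __name__=="__main__": snap(*sys.argv[1:])
E
python3 snap.py h1
```

```text
h1 t 0.98 [ 0.5651 -0.2595  0.4043] [-2.221 -2.221 -0.   ] F [-0.3  0.  -0.3] open 0.0925
```

Emit:
apply_moves([
  [[-40, 0, 0], [0, 0, 0]],
  [[-30, 0, 0], [0, 0, 0]],
  [[0, 0, 0], [0, 0, 0]],
  [[0, 0, 0], [0, 0, 0]],
  [[0, 0, 0], [0, 0, 0]],
])

```text
t: 1.45
tool_pos: [0.5655, -0.3287, 0.4045]
orientation: [-2.22, -2.222, -0.001]
force: [0.5, -0.1, -0.2]
opening: 0.0932
gripper_force: 0.0
```

```bash
python3 snap.py h2
```

```text
h2 t 1.45 [ 0.5655 -0.3287  0.4045] [-2.220e+00 -2.222e+00 -1.000e-03] F [ 0.5 -0.1 -0.2] open 0.0932
```

View pics/h2.png

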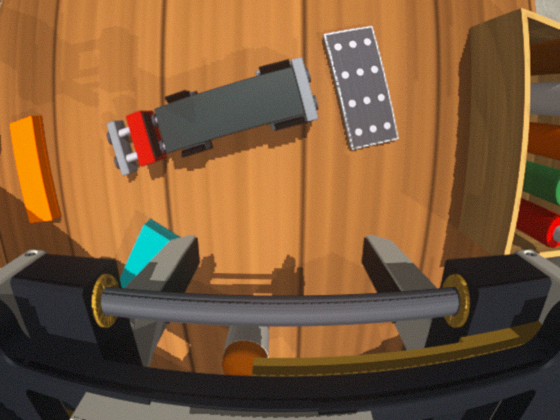

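H2 shows the holder: red jaw at (143,137), dark stone from (157,128) to (300,92), grey end wall at (303,90), lapping plate (360,88). Orange/turquoise decoys are to the left. Now the tray.

Emit:
apply_moves([
  [[41, 0, 0], [0, 0, 0]],
  [[41, 0, 0], [0, 0, 0]],
  [[41, 0, 0], [0, 0, 0]],
  [[41, 0, 0], [0, 0, 0]],
  [[41, 0, 0], [0, 0, 0]],
  [[41, 0, 0], [0, 0, 0]],
  [[41, 0, 0], [0, 0, 0]],
  [[41, 0, 0], [0, 0, 0]],
  [[41, 0, 0], [0, 0, 0]],
  [[41, 0, 0], [0, 0, 0]],
  [[41, 0, 0], [0, 0, 0]],
  [[20, 0, 0], [0, 0, 0]],
])

```text
t: 2.5
tool_pos: [0.5634, 0.1467, 0.4052]
orientation: [-2.215, -2.226, -0.003]
force: [0.2, -0.2, -0.1]
opening: 0.0931
gripper_force: 0.0
```

Emit:
apply_moves([
  [[0, 0, -30], [0, 0, 0]],
  [[0, 0, 0], [0, 0, 0]],
  [[0, 0, 0], [0, 0, 0]],
  [[0, 0, 0], [0, 0, 0]],
])

```text
t: 2.83
tool_pos: [0.5645, 0.1417, 0.4349]
orientation: [2.22, 2.222, 0.001]
force: [0.3, -0.3, -0.4]
opening: 0.0933
gripper_force: 0.0
```

```bash
python3 snap.py t1
```

```text
t1 t 2.83 [0.5645 0.1417 0.4349] [2.220e+00 2.222e+00 1.000e-03] F [ 0.3 -0.3 -0.4] open 0.0933
```

Emit:
apply_moves([
  [[35, 0, 0], [0, 0, 0]],
  [[35, 0, 0], [0, 0, 0]],
  [[0, 0, 0], [0, 0, 0]],
  [[0, 0, 0], [0, 0, 0]],
  [[0, 0, 0], [0, 0, 0]],
])

```text
t: 3.3
tool_pos: [0.5648, 0.2105, 0.4337]
orientation: [-2.221, -2.221, 0.003]
force: [0.4, -1.1, 0.2]
opening: 0.0931
gripper_force: 0.0
```

```bash
python3 snap.py t2; python3 -c "
import cv2,numpy as np
a=cv2.imread('pics/t1.png');b=cv2.imread('pics/t2.png')
cv2.imwrite('pics/t12.png',np.hstack([a[:300,80:480],b[:300,80:480]]))"
```

```text
t2 t 3.3 [0.5648 0.2105 0.4337] [-2.221 -2.221  0.003] F [ 0.4 -1.1  0.2] open 0.0931
```

View pics/t12.png

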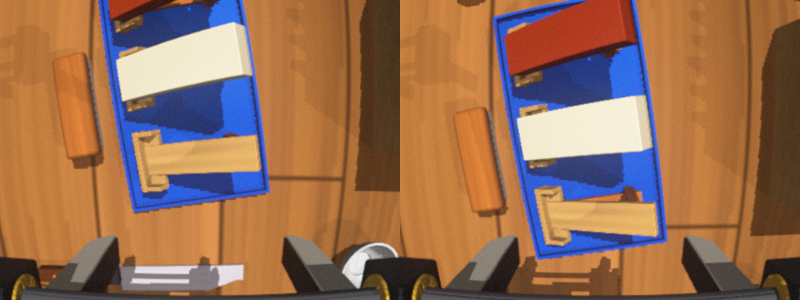

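t1/t2: empty cradle at bottom (≈(200,155) left, (600,218) right), cream stone in the middle, brick-red on top, with the lips at the left (−x, tray yawed slightly). Now measure.

```bash
cat > geo.py <<'E'
import numpy as np,cv2
def load(tag):
    z=np.load(tag+".npz");return z['p'],z['d'],z['K'],z['E']
def rays(K,E,uv):  # wrist fisheye: unit-depth rays in the world + origin
    fx,fy,cx,cy=K;a=(uv[...,0]-cx)/fx;b=(uv[...,1]-cy)/fy;r=np.hypot(a,b)+1e-9
    k=np.tan(r)/r;dc=np.stack([a*k,b*k,np.ones_like(a)],-1)
    R=E[:3,:3];return dc@R,-R.T@E[:3,3]
def cloud(tag):
    p,d,K,E=load(tag);h,w=d.shape
    uv=np.stack(np.meshgrid(np.arange(w),np.arange(h)),-1).astype(float)
    D,o=rays(K,E,uv);X=o+D*d[...,None];X[d==0]=np.nan
    return p,X
def tri(t1,uv1,t2,uv2):
    A=np.zeros((3,3));b=np.zeros(3);ln=[]
    for t,uv in((t1,uv1),(t2,uv2)):
        _,_,K,E=load(t);D,o=rays(K,E,np.array(uv,float));D/=np.linalg.norm(D)
        M=np.eye(3)-np.outer(D,D);A+=M;b+=M@o;ln.append((M,o))
    x=np.linalg.solve(A,b);return x,[np.linalg.norm(M@(x-o)) for M,o in ln]
def biggest(m):
    m=cv2.morphologyEx(m.astype(np.uint8),cv2.MORPH_OPEN,np.ones((3,3)))
    n,l,s,c=cv2.connectedComponentsWithStats(m);i=1+np.argmax(s[1:,4]);return l==i
def face(P):  # fit plane robustly, rect in it: centre, long axis, normal, sizes
    P=P[~np.isnan(P[:,0])];c=np.median(P,0);n=None
    for k in range(6):
        u,s,v=np.linalg.svd(P-c,full_matrices=False);n=v[2];r=(P-c)@n
        keep=abs(r)<max(.0025,1.5*np.std(r)*(k<3));P=P[keep];c=P.mean(0)
    n*=np.sign(n[2]);e=v[0]
    f=np.cross(n,e);q=np.c_[(P-c)@e,(P-c)@f].astype(np.float32)
    (cx,cy),(w,h),a=cv2.minAreaRect(q)
    if w<h:w,h,a=h,w,a+90
    a=np.deg2rad(a);ax=np.cos(a)*e+np.sin(a)*f;ax*=np.sign(ax[0])
    return c+cx*e+cy*f,ax,n,(w,h),r.std()
E
cat > m1.py <<'E'
from geo import *
np.set_printoptions(precision=4,suppress=True)
for t in("h1","h2","t1","t2"):
    p,X=cloud(t);H=cv2.cvtColor(p,cv2.COLOR_BGR2HSV).astype(int);h,s,v=H[...,0],H[...,1],H[...,2]
    low=np.arange(420)[:,None]<235
    print(t,"table z",np.nanmedian(X[...,2][(h>5)&(h<22)&(s>120)&(X[...,2]<.03)&low]))
    if t[0]=="t":
        blue=biggest((h>105)&(h<130)&(s>150)&(v>60)&low)
        ys,xs=np.nonzero(blue);hull=cv2.convexHull(np.c_[xs,ys].astype(np.float32))[:,0]
        D,o=rays(*load(t)[2:],hull.astype(float));Q=(o+D*((.012-o[2])/D[:,2:]))[:,:2].astype(np.float32)
        print(" tray rect@12mm",cv2.minAreaRect(Q))
        for nm,m in(("fine",(s<75)&(v>150)),("med",((h<8)|(h>172))&(s>150)&(v>60))):
            m=biggest(m&(X[...,2]>.04)&low);print(" ",nm,m.sum(),*face(X[m]))
        wood=(h>8)&(h<25)&(s>60)&(X[...,2]>.035)&low
        ok=wood&(X[...,1]<X[...,1][biggest((s<75)&(v>150)&(X[...,2]>.04)&low)].min()+.02)&(X[...,0]>.47)&(X[...,0]<.68)
        m=biggest(ok);print("  board",m.sum(),*face(X[m]))
    else:
        m=biggest((v<75)&(X[...,2]>.05)&(X[...,2]<.066)&low);print("  dark",m.sum(),*face(X[m]))
        m=biggest(((h<8)|(h>172))&(s>170)&(v>90)&(X[...,2]>.03)&low&(X[...,0]>.38));P=X[m];print("  jaw",m.sum(),np.nanmin(P,0),np.nanmax(P,0)); tp=m&(X[...,2]>.049);print(*face(X[tp]))
E
python3 m1.py
```

```text
h1 table z 0.0005848526832110124Traceback (most recent call last):
  File "m1.py", line 18, in <module>
    m=biggest((v<75)&(X[...,2]>.05)&(X[...,2]<.066)&low);print("  dark",m.sum(),*face(X[m]))
  File "geo.py", line 21, in biggest
    n,l,s,c=cv2.connectedComponentsWithStats(m);i=1+np.argmax(s[1:,4]);return l==i
                                                    ~~~~~~~~~^^^^^^^^^
    return _wrapfunc(a, 'argmax', axis=axis, out=out, **kwds)
    return bound(*args, **kwds)
ValueError: attempt to get argmax of an empty sequence
```

```bash
python3 - <<'E'
from geo import *
np.set_printoptions(precision=3,suppress=True)
p,X=cloud("h2")
H=cv2.cvtColor(p,cv2.COLOR_BGR2HSV)
for u,v in((143,137),(180,122),(230,108),(280,97),(303,80),(360,60),(30,150)):print(u,v,X[v,u],H[v,u])
d=load("h2")[1];print((d==0).mean())
E
sed -i 's/v<75)&(X\[...,2\]>.05)/v<110)\&(s<90)\&(X[...,2]>.045)/' m1.py; python3 m1.py
```

```text
143 137 [ 0.417 -0.274  0.053] [  3 238 230]
180 122 [ 0.462 -0.26   0.058] [30  3 84]
230 108 [ 0.515 -0.248  0.057] [73 19 92]
280 97 [ 0.565 -0.237  0.057] [77 20 88]
303 80 [ 0.589 -0.219  0.046] [111  13 191]
360 60 [ 0.657 -0.188  0.013] [160  14 110]
30 150 [ 0.219 -0.28   0.025] [ 18 255 250]
0.01225765306122449
h1 table z 0.0005848526832110124
  dark 6635 [ 0.5113 -0.2489  0.0575] [0.9677 0.2521 0.0001] [-0.0004  0.0009  1.    ] (0.1499655842781067, 0.05070362240076065) 0.0007274841830765311
  jaw 836 [ 0.3976 -0.3047  0.0306] [ 0.4298 -0.244   0.0548]
[ 0.4128 -0.2747  0.0523] [ 0.2627 -0.9649  0.0011] [0.0221 0.0072 0.9997] (0.0593426488339901, 0.020579775795340538) 0.0008136257829947018
h2 table z 0.0005976965249179789
  dark 6889 [ 0.5111 -0.2488  0.0575] [ 0.9665  0.2566 -0.0002] [ 0.0003 -0.0002  1.    ] (0.14984700083732605, 0.05062011256814003) 0.0007576758586596375
  jaw 867 [ 0.3968 -0.3048  0.0476] [ 0.4296 -0.2449  0.0547]
[ 0.4129 -0.275   0.0523] [ 0.2623 -0.965  -0.0004] [0.0187 0.0046 0.9998] (0.05963893234729767, 0.02069629728794098) 0.0008240654820066762
t1
[... 498 characters left out ...]
1252 0.5294] [-0.5227 -0.0842  0.8483] (0.12791860103607178, 0.0378105491399765) 0.0006735423757505916
t2 table z 0.0005492278325139044
 tray rect@12mm ((0.5399838089942932, 0.27268803119659424), (0.17874328792095184, 0.318515807390213), 8.625364303588867)
  fine 6469 [0.5348 0.267  0.0878] [0.8387 0.1252 0.53  ] [-0.5243 -0.0779  0.848 ] (0.15105244517326355, 0.050183627754449844) 0.0006475059191678908
  med 5855 [0.5206 0.3652 0.0882] [0.838 0.13  0.53 ] [-0.5236 -0.0815  0.848 ] (0.1492312252521515, 0.049998845905065536) 0.0006876185636870411
  board 3079 [0.5665 0.1706 0.0688] [0.8395 0.1196 0.5301] [-0.5254 -0.0707  0.8479] (0.12716543674468994, 0.03732847794890404) 0.000658447175960186
```

Run:
```python
from geo import *
np.set_printoptions(precision=4,suppress=True)
cen={}
for t in("h1","h2","t1","t2"):
    p,X=cloud(t);H=cv2.cvtColor(p,cv2.COLOR_BGR2HSV).astype(int);h,s,v=H[...,0],H[...,1],H[...,2]
    low=np.arange(420)[:,None]<235
    if t[0]=="t":
        m=biggest((s<75)&(v>150)&(X[...,2]>.04)&low)
        cen[t]=np.argwhere(m).mean(0)[::-1];continue
    m=biggest((v<110)&(s<90)&(X[...,2]>.052)&(X[...,2]<.066)&low);cen[t]=np.argwhere(m).mean(0)[::-1]
    g=(s<60)&(v>110)&low
    c=np.array([.5112,-.2489]);a=np.deg2rad(14.9);ux=np.array([np.cos(a),np.sin(a)]);uy=np.array([-ux[1],ux[0]])
    L=(X[...,:2]-c)@ux;W=(X[...,:2]-c)@uy
    for nm,mm in(("wall",g&(X[...,2]>.035)&(L>.065)&(L<.11)&(abs(W)<.05)),("foot",g&(X[...,2]>.022)&(L<-.12)&(L>-.18)&(abs(W)<.05)),):
        P=X[mm];zt=np.nanmedian(P[:,2]);P=P[abs(P[:,2]-zt)<.003];r=cv2.minAreaRect(P[:,:2].astype(np.float32))
        q=np.array(r[0])-c;print(t,nm,len(P),"z",zt,r,"L,W",q@ux,q@uy, "L pct",np.percentile(L[mm],[2,98]))
    R=((h<8)|(h>172))&(s>170)&(X[...,2]>.045)&low&(abs(L)<.2);print(" jaw L",np.percentile(L[R],[1,50,99]),"W",np.percentile(W[R],[1,99]))
    ck=(v<60)&(X[...,2]>.036)&(X[...,2]<.055)&(abs(L)<.08)&(abs(W)<.05)&(abs(W)>.0255)&low
    for sg in(1,-1):
        for lo,hi in((-.08,-.02),(.02,.08)):
            k=ck&(np.sign(W)==sg)&(L>lo)&(L<hi);print("  cheek",sg,lo,k.sum(),np.percentile(L[k],[3,97]) if k.sum()>5 else "",np.percentile(W[k],[3,97])if k.sum()>5 else "")
for a,b in(("h1","h2"),("t1","t2")):print(a,tri(a,cen[a],b,cen[b]))
```

```text
h1 wall 683 z 0.04549410107504534 ((0.5906568169593811, -0.2270388901233673), (0.0120579544454813, 0.06678289920091629), 15.121529579162598) L,W 0.0824063754925995 0.000695100372245996 L pct [0.0766 0.0877]
h1 foot 488 z 0.027985090773907262 ((0.3755999207496643, -0.2848813533782959), (0.0279690008610487, 0.06708203256130219), 13.825360298156738) L,W -0.1402926588372483 9.570792324413517e-05 L pct [-0.1527 -0.1286]
 jaw L [-0.1113 -0.1007 -0.0916] W [-0.0286  0.0297]
  cheek 1 -0.08 134 [-0.0588 -0.0377] [0.0256 0.0338]
  cheek 1 0.02 180 [0.044 0.072] [0.0278 0.0342]
  cheek -1 -0.08 125 [-0.0599 -0.038 ] [-0.0328 -0.0277]
  cheek -1 0.02 181 [0.0438 0.0727] [-0.0329 -0.0277]
h2 wall 709 z 0.045533007233079376 ((0.5904504656791687, -0.22761006653308868), (0.011973701417446136, 0.06730429828166962), 15.402013778686523) L,W 0.08206009436584918 0.00019618883387068054 L pct [0.0763 0.0875]
h2 foot 543 z 0.027899804250360455 ((0.3756301999092102, -0.2849208414554596), (0.029829951003193855, 0.06676003336906433), 15.27604866027832) L,W -0.1402735514613386 4.9761825186329356e-05 L pct [-0.1522 -0.1268]
 jaw L [-0.1112 -0.1009 -0.0919] W [-0.0289  0.0287]
  cheek 1 -0.08 139 [-0.06   -0.0381] [0.0274 0.0329]
  cheek 1 0.02 207 [0.044 0.072] [0.0272 0.0331]
  cheek -1 -0.08 146 [-0.0604 -0.0382] [-0.0332 -0.0271]
  cheek -1 0.02 203 [0.0432 0.0727] [-0.0333 -0.027 ]
h1 (array([ 0.5138, -0.2486,  0.05  ]), [np.float64(0.0003259269813232431), np.float64(0.0003259269813233662)])
t1 (array([0.5509, 0.269 , 0.0902]), [np.float64(0.0004377896139104546), np.float64(0.0004377896139103366)])
```

```bash
cat > plan.py <<'E'
import numpy as np,sys
from scipy.spatial.transform import Rotation as Ro
from plant import robot
np.set_printoptions(precision=4,suppress=True)
HY=np.deg2rad(15.0);TY=np.deg2rad(8.6);SL=np.deg2rad(32)
def frame(yaw,tilt):   # tool x along yaw and up the slope, tool z into the surface
    x=np.array([np.cos(yaw)*np.cos(tilt),np.sin(yaw)*np.cos(tilt),np.sin(tilt)])
    n=np.array([-np.cos(yaw)*np.sin(tilt),-np.sin(yaw)*np.sin(tilt),np.cos(tilt)])
    return np.c_[x,np.cross(-n,x),-n]
POCKET=np.array([.5124,-.2484,.0445]);COARSE=np.array([.5112,-.2489,.0447]);FINE=np.array([.5414,.2679,.0772]);SEAT=np.array([.5591,.1692,.079])
def go(point,yaw,tilt,off=(0,0,0)):  # grasp point at point+off (off in tool axes, m)
    s=robot.read_state();R0=Ro.from_rotvec(s['orientation']).as_matrix();R1=frame(yaw,tilt)
    g=point+R1@np.array(off,float);tcp=g-.167*R1[:,2];d=tcp-s['tool_pos']
    print("t",round(s['t'],2),"tcp",s['tool_pos'],"F",s['force'].round(1),"open",round(s['opening'],4),"grip",round(s['gripper_force'],1),"q",s['q'].round(2))
    print(" shift now-axes mm",(R0.T@d*1e3).round(1)," turn",Ro.from_matrix(R0.T@R1).as_rotvec().round(4)," shift after-turn axes",(R1.T@d*1e3).round(1),"world",(d*1e3).round(1))
E
python3 -c "
from plan import *
go(COARSE,HY-.003,0,(0,0,-.1))"
```

```text
t 3.35 tcp [0.565  0.2101 0.434 ] F [-0.5  0.2  0.6] open 0.0929 grip 0.0 q [ 0.27  0.13  1.44 -0.    1.58  0.27]
 shift now-axes mm [-459.   -53.3  122.7]  turn [-0.0004  0.0013  1.3113]  shift after-turn axes [-169.5  430.   122.3] world [ -53.8 -459.  -122.3]
```

Emit:
apply_moves([
  [[-38.3, -4.5, 0], [0, 0, 0]],
  [[-38.3, -4.5, 0], [0, 0, 0]],
  [[-38.3, -4.5, 0], [0, 0, 0]],
  [[-38.3, -4.5, 0], [0, 0, 0]],
  [[-38.3, -4.5, 0], [0, 0, 0]],
  [[-38.3, -4.5, 0], [0, 0, 0]],
  [[-38.3, -4.5, 0], [0, 0, 0]],
  [[-38.3, -4.5, 0], [0, 0, 0]],
  [[-38.3, -4.5, 0], [0, 0, 0]],
  [[-38.3, -4.5, 0], [0, 0, 0]],
  [[-38.3, -4.5, 0], [0, 0, 0]],
  [[-38.3, -4.5, 0], [0, 0, 0]],
])

```text
t: 4.35
tool_pos: [0.5094, -0.2515, 0.4348]
orientation: [2.223, 2.219, -0.0]
force: [0.9, -0.6, 0.5]
opening: 0.0932
gripper_force: 0.0
```

Emit:
apply_moves([
  [[0, 0, 0], [0, 0, 0.119]],
  [[0, 0, 0], [0, 0, 0.119]],
  [[0, 0, 0], [0, 0, 0.119]],
  [[0, 0, 0], [0, 0, 0.119]],
  [[0, 0, 0], [0, 0, 0.119]],
  [[0, 0, 0], [0, 0, 0.119]],
  [[0, 0, 0], [0, 0, 0.119]],
  [[0, 0, 0], [0, 0, 0.119]],
  [[0, 0, 0], [0, 0, 0.119]],
  [[0, 0, 0], [0, 0, 0.119]],
  [[0, 0, 0], [0, 0, 0.119]],
  [[0, 0, 0], [0, 0, 0]],
])

```text
t: 5.35
tool_pos: [0.5101, -0.2496, 0.4346]
orientation: [3.116, 0.398, -0.001]
force: [-0.9, 0.3, -1.0]
opening: 0.0932
gripper_force: 0.0
```

```bash
python3 -c "
from plan import *
go(COARSE,HY-.003,0,(0,0,-.05))"
```

```text
t 5.35 tcp [ 0.5101 -0.2496  0.4346] F [-0.9  0.3 -1. ] open 0.0932 grip 0.0 q [-0.55  0.03  1.54 -0.    1.57  0.77]
 shift now-axes mm [  1.3  -0.4 172.9]  turn [ 0.      0.0004 -0.0047]  shift after-turn axes [  1.2  -0.4 172.9] world [   1.1    0.7 -172.9]
```

Emit:
apply_moves([
  [[1.2, -0.4, 35], [0, 0, -0.004]],
  [[0, 0, 35], [0, 0, 0]],
  [[0, 0, 35], [0, 0, 0]],
  [[0, 0, 35], [0, 0, 0]],
  [[0, 0, 30], [0, 0, 0]],
  [[0, 0, 20], [0, 0, 0]],
  [[0, 0, 12], [0, 0, 0]],
  [[0, 0, 10], [0, 0, 0]],
  [[0, 0, 8], [0, 0, 0]],
  [[0, 0, 2.5], [0, 0, 0]],
  [[0, 0, 0], [0, 0, 0]],
  [[0, 0, 0], [0, 0, 0]],
])

```text
t: 6.35
tool_pos: [0.5126, -0.2483, 0.2135]
orientation: [3.113, 0.417, 0.002]
force: [1.0, -0.0, 0.5]
opening: 0.0929
gripper_force: 0.0
```

```bash
python3 -c "
from plan import *
go(COARSE,HY-.003,0)"
```

```text
t 6.35 tcp [ 0.5126 -0.2483  0.2135] F [ 1.  -0.   0.5] open 0.0929 grip 0.0 q [-0.54  0.22  1.75 -0.    1.17  0.76]
 shift now-axes mm [-1.5  0.3  1.7]  turn [ 0.0014 -0.0012  0.0074]  shift after-turn axes [-1.5  0.3  1.8] world [-1.4 -0.6 -1.8]
```

Emit:
apply_moves([
  [[0, 0, 0], [0, 0, 0]],
  [[0, 0, 0], [0, 0, 0]],
  [[0, 0, 0], [0, 0, 0]],
  [[0, 0, 0], [0, 0, 0]],
  [[0, 0, 0], [0, 0, 0]],
  [[0, 0, 0], [0, 0, 0]],
], claw=0.3, newtons=35)

```text
t: 6.85
tool_pos: [0.5121, -0.2479, 0.2123]
orientation: [3.114, 0.416, 0.0]
force: [0.3, -0.4, 0.4]
opening: 0.0576
gripper_force: 0.0
```

Emit:
apply_moves([
  [[0, 0, 0], [0, 0, 0]],
  [[0, 0, 0], [0, 0, 0]],
  [[0, 0, 0], [0, 0, 0]],
  [[0, 0, 0], [0, 0, 0]],
], claw=0.3)

```text
t: 7.18
tool_pos: [0.5121, -0.2479, 0.2122]
orientation: [3.114, 0.416, -0.0]
force: [0.3, 0.1, 0.6]
opening: 0.0497
gripper_force: 35.0
```

```bash
python3 -c "
from plan import *
go(COARSE,HY-.003,0)"
```

```text
t 7.18 tcp [ 0.5121 -0.2479  0.2122] F [0.3 0.1 0.6] open 0.0497 grip 35.0 q [-0.54  0.22  1.75 -0.    1.17  0.76]
 shift now-axes mm [-1.1  0.8  0.5]  turn [-0.     0.     0.007]  shift after-turn axes [-1.1  0.8  0.5] world [-0.9 -1.  -0.5]
```

Emit:
apply_moves([
  [[0, 0, -5], [0, 0, 0]],
  [[0, 0, -15], [0, 0, 0]],
  [[0, 0, -25], [0, 0, 0]],
  [[0, 0, -30], [0, 0, 0]],
  [[0, 0, -30], [0, 0, 0]],
  [[0, 0, -25], [0, 0, 0]],
  [[0, 0, -15], [0, 0, 0]],
  [[0, 0, -5], [0, 0, 0]],
  [[0, 0, 0], [0, 0, 0]],
])

```text
t: 7.93
tool_pos: [0.5123, -0.248, 0.3637]
orientation: [3.112, 0.416, 0.003]
force: [-0.0, 0.6, -3.9]
opening: 0.0496
gripper_force: 35.0
```

```bash
python3 -c "
from plan import *
go(SEAT,TY,SL,(0.001,0,-.08))"
```

```text
t 7.93 tcp [ 0.5123 -0.248   0.3637] F [-0.   0.6 -3.9] open 0.0496 grip 35.0 q [-0.54  0.07  1.63  0.    1.44  0.76]
 shift now-axes mm [  25.4 -405.4   74. ]  turn [-0.0307  0.5561  0.1131]  shift after-turn axes [ -57.7 -405.5   52. ] world [-81.8 397.8 -74.7]
```

Emit:
apply_moves([
  [[2, -15, 0], [0, 0, 0]],
  [[2, -28, 0], [0, 0, 0]],
  [[2, -38, 0], [0, 0, 0]],
  [[2, -40, 0], [0, 0, 0]],
  [[2.4, -40, 0], [0, 0, 0]],
  [[3, -40, 0], [0, 0, 0]],
  [[3, -40, 0], [0, 0, 0]],
  [[2, -40, 0], [0, 0, 0]],
  [[2, -40, 0], [0, 0, 0]],
  [[2, -38, 0], [0, 0, 0]],
  [[2, -28, 0], [0, 0, 0]],
  [[1, -18.4, 0], [0, 0, 0]],
])

```text
t: 8.93
tool_pos: [0.428, 0.1527, 0.3599]
orientation: [-3.113, -0.42, 0.006]
force: [0.3, -0.2, -4.1]
opening: 0.0498
gripper_force: 35.0
```

Emit:
apply_moves([
  [[0, 0, 0], [-0.0015, 0.028, 0.006]],
  [[0, 0, 0], [-0.003, 0.055, 0.011]],
  [[0, 0, 0], [-0.004, 0.07, 0.014]],
  [[0, 0, 0], [-0.004, 0.07, 0.014]],
  [[0, 0, 0], [-0.004, 0.07, 0.014]],
  [[0, 0, 0], [-0.004, 0.07, 0.014]],
  [[0, 0, 0], [-0.004, 0.07, 0.014]],
  [[0, 0, 0], [-0.003, 0.055, 0.011]],
  [[0, 0, 0], [-0.002, 0.04, 0.009]],
  [[0, 0, 0], [-0.0015, 0.028, 0.006]],
  [[0, 0, 0], [0, 0, 0]],
  [[0, 0, 0], [0, 0, 0]],
])

```text
t: 9.93
tool_pos: [0.429, 0.15, 0.3599]
orientation: [-2.974, -0.224, -0.842]
force: [0.8, -0.0, -3.6]
opening: 0.0496
gripper_force: 35.0
```

```bash
python3 -c "
from plan import *
go(SEAT,TY,SL,(0.001,0,-.03))"; python3 snap.py c1
python3 - <<'E'
from geo import *
np.set_printoptions(precision=4,suppress=True)
p,X=cloud("c1");H=cv2.cvtColor(p,cv2.COLOR_BGR2HSV);s,v=H[...,1],H[...,2]
import cv2
cv2.imwrite("pics/c1b.png",p)
E
```

```text
t 9.93 tcp [0.429  0.15   0.3599] F [ 0.8 -0.  -3.6] open 0.0496 grip 35.0 q [ 0.24 -0.55  2.21 -0.06  0.93  1.69]
 shift now-axes mm [-35.6   0.7 111.1]  turn [-0.0015  0.0066 -0.    ]  shift after-turn axes [-36.3   0.5 110.9] world [  27.7    3.7 -113.3]
c1 t 9.93 [0.429  0.15   0.3599] [-2.974 -0.224 -0.842] F [ 0.8 -0.  -3.6] open 0.0496
```

View pics/c1.png

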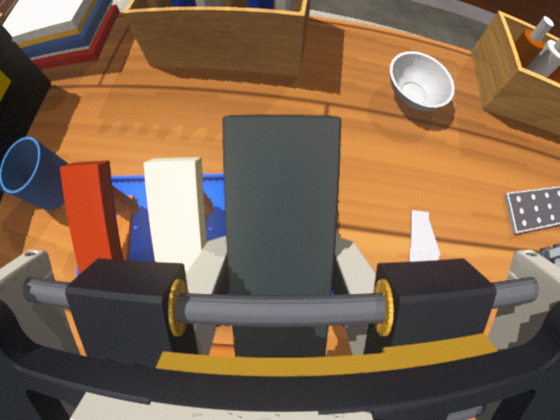

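The held dark stone shows square in the gripper (columns 222–340, upper end row 117), with cream at (175,215) and red at (95,215) to its left. I'll measure it in the tool frame.

```bash
cat > held.py <<'E'
import sys
from geo import *
from plan import Ro,np,robot
def held(tag,kind):
    s=robot.read_state();R=Ro.from_rotvec(s['orientation']).as_matrix()
    p,X=cloud(tag);H=cv2.cvtColor(p,cv2.COLOR_BGR2HSV).astype(int)
    T=(X-s['tool_pos'])@R
    m=(abs(T[...,2]-.1545)<.008)&(abs(T[...,1])<.045)&(abs(T[...,0])<.11)&(T[...,0]>.02)&(np.arange(420)[:,None]<240)&(H[...,1]<100)
    m&=(H[...,2]<125) if kind=="dark" else (H[...,2]>130)
    m=biggest(m);c,a,n,sz,r=face(T[m])
    print("n px",m.sum(),"tool frame: centre",c,"axis",a,"n",n,"size",sz,"upper end x",np.percentile(T[m][:,0],99.5),"y mid",np.percentile(T[m][:,1],[1,99]).mean(),"z",np.median(T[m][:,2]))
held(*sys.argv[1:])
E
python3 held.py c1 dark
```

```text
n px 13812 tool frame: centre [0.0467 0.0009 0.155 ] axis [1.     0.0039 0.0012] n [-0.0012  0.0004  1.    ] size (0.05340283736586571, 0.049744874238967896) upper end x 0.07311381495264431 y mid 0.0008604746783022702 z 0.15503780875278755
```

Emit:
apply_moves([
  [[-8, 0.3, 0], [-0.001, 0.006, 0]],
  [[-14, 0.2, 5], [0, 0, 0]],
  [[-10, 0, 12], [0, 0, 0]],
  [[-3.2, 0, 20], [0, 0, 0]],
  [[0, 0, 25], [0, 0, 0]],
  [[0, 0, 22], [0, 0, 0]],
  [[0, 0, 15], [0, 0, 0]],
  [[0, 0, 8], [0, 0, 0]],
  [[0, 0, 4], [0, 0, 0]],
  [[0, 0, 0], [0, 0, 0]],
  [[0, 0, 0], [0, 0, 0]],
  [[0, 0, 0], [0, 0, 0]],
])

```text
t: 10.98
tool_pos: [0.4592, 0.154, 0.2503]
orientation: [-2.969, -0.223, -0.859]
force: [1.0, 0.6, -3.7]
opening: 0.0497
gripper_force: 35.0
```

```bash
python3 -c "
from plan import *
go(SEAT,TY,SL,(0.0015,0,0))"
```

```text
t 10.98 tcp [0.4592 0.154  0.2503] F [ 1.   0.6 -3.7] open 0.0497 grip 35.0 q [ 0.24 -0.31  2.25 -0.08  0.64  1.7 ]
 shift now-axes mm [-3.8 -0.1 31.8]  turn [-0.0004 -0.005  -0.0005]  shift after-turn axes [-3.6 -0.1 31.8] world [ 13.6   2.2 -28.9]
```

Emit:
apply_moves([
  [[-2, 0, 3], [0, -0.004, 0]],
  [[-1.7, 0, 7], [0, 0, 0]],
  [[0, 0, 8], [0, 0, 0]],
  [[0, 0, 6], [0, 0, 0]],
  [[0, 0, 3], [0, 0, 0]],
  [[0, 0, 2], [0, 0, 0]],
  [[0, 0, 1], [0, 0, 0]],
  [[0, 0, 0], [0, 0, 0]],
  [[0, 0, 0], [0, 0, 0]],
  [[0, 0, 0], [0, 0, 0]],
])

```text
t: 11.82
tool_pos: [0.4719, 0.1559, 0.2225]
orientation: [-2.972, -0.223, -0.853]
force: [-0.1, -0.4, -4.3]
opening: 0.0499
gripper_force: 35.0
```

```bash
python3 -c "
from plan import *
go(SEAT,TY,SL,(0.0015,0,0))"
```

```text
t 11.82 tcp [0.4719 0.1559 0.2225] F [-0.1 -0.4 -4.3] open 0.0499 grip 35.0 q [ 0.23 -0.22  2.23 -0.08  0.57  1.71]
 shift now-axes mm [ 0.2 -0.2  1.4]  turn [-0.0003 -0.0006 -0.0006]  shift after-turn axes [ 0.2 -0.2  1.4] world [ 0.9  0.3 -1.1]
```

Go down in small steps to contact.

Emit:
apply_moves([
  [[0, 0, 0.8], [0, 0, 0]],
  [[0, 0, 0.6], [0, 0, 0]],
  [[0, 0, 0], [0, 0, 0]],
  [[0, 0, 0], [0, 0, 0]],
])

```text
t: 12.15
tool_pos: [0.4727, 0.156, 0.2215]
orientation: [-2.972, -0.223, -0.853]
force: [-6.5, -1.3, 3.2]
opening: 0.0499
gripper_force: 35.0
```

Emit:
apply_moves([
  [[0, 0, 0.5], [0, 0, 0]],
  [[0, 0, 0], [0, 0, 0]],
  [[0, 0, 0], [0, 0, 0]],
])

```text
t: 12.4
tool_pos: [0.4727, 0.156, 0.2215]
orientation: [-2.972, -0.223, -0.852]
force: [-19.6, -5.0, 14.9]
opening: 0.0499
gripper_force: 35.0
```

```bash
python3 -c "
from plan import *
go(SEAT,TY,SL,(0.0015,0,0));s=robot.read_state();print(Ro.from_rotvec(s['orientation']).as_matrix().T@s['force'],s['wrist_torque'])"
```

```text
t 12.4 tcp [0.4727 0.156  0.2215] F [-19.6  -5.   14.9] open 0.0499 grip 35.0 q [ 0.23 -0.21  2.23 -0.08  0.57  1.71]
 shift now-axes mm [ 0.  -0.1  0.2]  turn [-0.0002  0.0001 -0.0005]  shift after-turn axes [ 0.  -0.1  0.2] world [ 0.1  0.1 -0.1]
[ -9.1693   2.0009 -23.2846] [-0.3845  1.7472 -0.1477]
```

Emit:
apply_moves([
  [[0, 0, -0.4], [0, 0, 0]],
  [[0, 0, 0], [0, 0, 0]],
])

```text
t: 12.57
tool_pos: [0.4727, 0.156, 0.2215]
orientation: [-2.972, -0.223, -0.853]
force: [-9.8, -1.6, 6.7]
opening: 0.05
gripper_force: 35.0
```

Emit:
apply_moves([
  [[0, 0, 0], [0, 0, 0]],
  [[0, 0, 0], [0, 0, 0]],
  [[0, 0, 0], [0, 0, 0]],
  [[0, 0, 0], [0, 0, 0]],
  [[0, 0, 0], [0, 0, 0]],
  [[0, 0, 0], [0, 0, 0]],
], claw=0.8)

```text
t: 13.07
tool_pos: [0.4728, 0.156, 0.2211]
orientation: [-2.972, -0.223, -0.853]
force: [-0.3, 0.6, -0.3]
opening: 0.0744
gripper_force: 0.0
```

Emit:
apply_moves([
  [[0, 0, -3], [0, 0, 0]],
  [[0, 0, -8], [0, 0, 0]],
  [[0, 0, -15], [0, 0, 0]],
  [[0, 0, -25], [0, 0, 0]],
  [[0, 0, -25], [0, 0, 0]],
  [[0, 0, -20], [0, 0, 0]],
  [[0, 0, -4], [0, 0, 0]],
  [[0, 0, 0], [0, 0, 0]],
  [[0, 0, 0], [0, 0, 0]],
])

```text
t: 13.82
tool_pos: [0.4203, 0.148, 0.3054]
orientation: [-2.972, -0.223, -0.853]
force: [-0.4, 0.1, -1.2]
opening: 0.0739
gripper_force: 0.0
```

```bash
python3 snap.py c2; python3 -c "
from plan import *
go(FINE,TY,SL,(0,0,-.1))"
```

```text
c2 t 13.82 [0.4203 0.148  0.3054] [-2.972 -0.223 -0.853] F [-0.4  0.1 -1.2] open 0.0739
t 13.87 tcp [0.4202 0.1479 0.3046] F [-0.1 -0.   0. ] open 0.0743 grip 0.0 q [ 0.24 -0.53  2.3  -0.07  0.82  1.7 ]
 shift now-axes mm [  -3.7 -100.5   -1.1]  turn [-0.0001  0.0011 -0.0006]  shift after-turn axes [  -3.7 -100.5   -1.1] world [-18.7  98.8  -1. ]
```

View pics/c2.png

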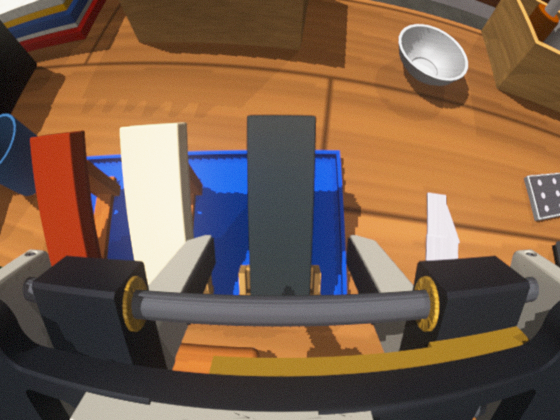

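c2 shows the dark stone lying on the cradle (upper end row 117, col 281), aligned with the cream stone and between the trough cheeks (row 275). I'll measure both to confirm.

Run:
```python
from geo import *
np.set_printoptions(precision=4,suppress=True)
from plan import frame,TY,SL,SEAT,FINE
R=frame(TY,SL);ux,uy,n=R[:,0],-R[:,1],-R[:,2]
p,X=cloud("c2");H=cv2.cvtColor(p,cv2.COLOR_BGR2HSV).astype(int);s,v=H[...,1],H[...,2];low=np.arange(420)[:,None]<250
for nm,c,m in(("coarse",SEAT,(v<125)&(s<110)),("fine",FINE,(v>140)&(s<90))):
    Q=np.stack([(X-c)@ux,(X-c)@uy,(X-c)@n],-1)
    m=biggest(m&low&(abs(Q[...,1])<.045)&(abs(Q[...,2]-.0125)<.02)&(abs(Q[...,0])<.1))
    q=Q[m];f=face(q);print(nm,m.sum(),"axis",f[1],"n",f[2],"upper end",np.percentile(q[:,0],99.5),"y",np.percentile(q[:,1],[1,99]),"z",np.median(q[:,2]))
```

```text
coarse 8820 axis [ 1.     -0.0071  0.0001] n [-0.0001 -0.0004  1.    ] upper end 0.0745390133970266 y [-0.0248  0.0231] z 0.012533325790584877
fine 7109 axis [ 1.     -0.0062 -0.0001] n [ 0.0001 -0.0011  1.    ] upper end 0.07455976083510928 y [-0.0248  0.0238] z 0.012572032146085564
```

Emit:
apply_moves([
  [[0, -8, 0], [0, 0, 0]],
  [[-0.7, -20, 0], [0, 0, 0]],
  [[-1, -25, 0], [0, 0, 0]],
  [[-1, -25, 0], [0, 0, 0]],
  [[-1, -15, 0], [0, 0, 0]],
  [[0, -7.5, 0], [0, 0, 0]],
  [[0, 0, 0], [0, 0, 0]],
  [[0, 0, 0], [0, 0, 0]],
])

```text
t: 14.53
tool_pos: [0.4019, 0.247, 0.3021]
orientation: [-2.974, -0.225, -0.848]
force: [-0.1, 0.2, 0.6]
opening: 0.0746
gripper_force: 0.0
```

```bash
python3 -c "
from plan import *
go(FINE,TY,SL,(0,0,0))"
```

```text
t 14.53 tcp [0.4019 0.247  0.3021] F [-0.1  0.2  0.6] open 0.0746 grip 0.0 q [ 0.52 -0.4   2.22 -0.26  0.82  2.07]
 shift now-axes mm [ 0.8  0.2 98.4]  turn [0.0001 0.0029 0.0012]  shift after-turn axes [ 0.5  0.2 98.4] world [ 52.    7.6 -83.2]
```

Emit:
apply_moves([
  [[0.5, 0.2, 10], [0, 0.003, 0.001]],
  [[0, 0, 20], [0, 0, 0]],
  [[0, 0, 22], [0, 0, 0]],
  [[0, 0, 20], [0, 0, 0]],
  [[0, 0, 12], [0, 0, 0]],
  [[0, 0, 8], [0, 0, 0]],
  [[0, 0, 4], [0, 0, 0]],
  [[0, 0, 2], [0, 0, 0]],
  [[0, 0, 0], [0, 0, 0]],
  [[0, 0, 0], [0, 0, 0]],
])

```text
t: 15.37
tool_pos: [0.4543, 0.2546, 0.2218]
orientation: [-2.97, -0.221, -0.858]
force: [0.2, 0.1, -0.3]
opening: 0.0744
gripper_force: 0.0
```

```bash
python3 -c "
from plan import *
go(FINE,TY,SL,(0,0,0))"
```

```text
t 15.37 tcp [0.4543 0.2546 0.2218] F [ 0.2  0.1 -0.3] open 0.0744 grip 0.0 q [ 0.47 -0.12  2.15 -0.31  0.59  2.11]
 shift now-axes mm [-1.9 -0.1  2.3]  turn [-0.0005 -0.0039 -0.0018]  shift after-turn axes [-1.9 -0.1  2.3] world [-0.4  0.1 -3. ]
```

Emit:
apply_moves([
  [[0, 0, 0], [0, 0, 0]],
  [[0, 0, 0], [0, 0, 0]],
  [[0, 0, 0], [0, 0, 0]],
  [[0, 0, 0], [0, 0, 0]],
  [[0, 0, 0], [0, 0, 0]],
  [[0, 0, 0], [0, 0, 0]],
  [[0, 0, 0], [0, 0, 0]],
  [[0, 0, 0], [0, 0, 0]],
], claw=0.3, newtons=35)

```text
t: 16.03
tool_pos: [0.4542, 0.2548, 0.2215]
orientation: [-2.97, -0.221, -0.857]
force: [-5.1, -0.9, 6.1]
opening: 0.0494
gripper_force: 35.0
```

```bash
python3 -c "
from plan import *
go(FINE,TY,SL,(0,0,0))"
```

```text
t 16.03 tcp [0.4542 0.2548 0.2215] F [-5.1 -0.9  6.1] open 0.0494 grip 35.0 q [ 0.48 -0.12  2.15 -0.31  0.59  2.11]
 shift now-axes mm [-1.6  0.1  2.1]  turn [-0.0005 -0.0034 -0.0016]  shift after-turn axes [-1.6  0.1  2.1] world [-0.3 -0.1 -2.7]
```

Emit:
apply_moves([
  [[0, 0, -4], [0, 0, 0]],
  [[0, 0, -12], [0, 0, 0]],
  [[0, 0, -20], [0, 0, 0]],
  [[0, 0, -25], [0, 0, 0]],
  [[0, 0, -25], [0, 0, 0]],
  [[0, 0, -20], [0, 0, 0]],
  [[0, 0, -10], [0, 0, 0]],
  [[0, 0, -4], [0, 0, 0]],
  [[0, 0, 0], [0, 0, 0]],
  [[0, 0, 0], [0, 0, 0]],
])

```text
t: 16.87
tool_pos: [0.3907, 0.2448, 0.3217]
orientation: [-2.972, -0.221, -0.855]
force: [-0.8, -0.5, -5.4]
opening: 0.05
gripper_force: 35.0
```

```bash
python3 snap.py f1; python3 held.py f1 light;  python3 -c "
from plan import *
go(POCKET,HY,0,(0,0,-.15))"
```

```text
f1 t 16.87 [0.3907 0.2448 0.3217] [-2.972 -0.221 -0.855] F [-0.8 -0.5 -5.4] open 0.05
n px 13459 tool frame: centre [0.0464 0.0005 0.1558] axis [ 1.      0.0002 -0.0087] n [ 0.0087 -0.      1.    ] size (0.05279335752129555, 0.050317227840423584) upper end x 0.07256957904067834 y mid 0.0004707790531847753 z 0.15581754168431924
t 16.92 tcp [0.3908 0.2448 0.3213] F [-0.5 -0.  -4.4] open 0.0498 grip 35.0 q [ 0.53 -0.46  2.22 -0.26  0.87  2.07]
 shift now-axes mm [ 61.5 505.7  -9.2]  turn [ 0.0313 -0.5589 -0.1102]  shift after-turn axes [-10.1 507.8 -40.2] world [ 121.6 -493.2   40.2]
```

Emit:
apply_moves([
  [[1, 15, -1], [0, 0, 0]],
  [[4, 28, -1], [0, 0, 0]],
  [[5, 38, -1], [0, 0, 0]],
  [[5, 38, -1], [0, 0, 0]],
  [[5, 38, -1], [0, 0, 0]],
  [[5, 38, -1], [0, 0, 0]],
  [[5, 38, -1], [0, 0, 0]],
  [[5, 38, -1], [0, 0, 0]],
  [[5, 38, -1], [0, 0, 0]],
  [[5, 38, 0], [0, 0, 0]],
  [[5, 38, 0], [0, 0, 0]],
  [[5, 38, 0], [0, 0, 0]],
])

```text
t: 17.92
tool_pos: [0.4949, -0.1698, 0.3575]
orientation: [-2.971, -0.219, -0.853]
force: [0.2, 0.4, -3.2]
opening: 0.0501
gripper_force: 35.0
```

Emit:
apply_moves([
  [[5, 38, 0], [0, 0, 0]],
  [[1.5, 28, 0], [0, 0, 0]],
  [[0, 16, 0], [0.001, -0.02, -0.004]],
  [[0, 0, 0], [0.003, -0.05, -0.01]],
  [[0, 0, 0], [0.004, -0.075, -0.015]],
  [[0, 0, 0], [0.004, -0.075, -0.015]],
  [[0, 0, 0], [0.004, -0.075, -0.015]],
  [[0, 0, 0], [0.004, -0.075, -0.015]],
  [[0, 0, 0], [0.004, -0.075, -0.015]],
  [[0, 0, 0], [0.004, -0.065, -0.012]],
  [[0, 0, 0], [0.003, -0.04, -0.007]],
  [[0, 0, 0], [0, -0.017, -0.002]],
])

```text
t: 18.92
tool_pos: [0.5129, -0.2477, 0.3604]
orientation: [-3.114, -0.41, 0.016]
force: [0.2, -0.2, -3.8]
opening: 0.0497
gripper_force: 35.0
```

Emit:
apply_moves([
  [[0, 0, 0], [0, 0, 0]],
  [[0, 0, 0], [0, 0, 0]],
  [[0, 0, 0], [0, 0, 0]],
])

```text
t: 19.17
tool_pos: [0.5126, -0.2476, 0.3619]
orientation: [3.115, 0.409, -0.008]
force: [-0.8, 0.7, -4.4]
opening: 0.0498
gripper_force: 35.0
```

```bash
python3 snap.py f2; python3 held.py f2 light;  python3 -c "
from plan import *
go(POCKET,HY,-0.0087,(-.002,0,-.03))"
```

```text
f2 t 19.17 [ 0.5126 -0.2476  0.3619] [ 3.115  0.409 -0.008] F [-0.8  0.7 -4.4] open 0.0498
n px 13305 tool frame: centre [0.0461 0.0006 0.1565] axis [ 1.      0.0012 -0.0082] n [ 0.0082 -0.0008  1.    ] size (0.052164919674396515, 0.050084009766578674) upper end x 0.07197941679637736 y mid 0.0005813196381860182 z 0.15646344481503566
t 19.22 tcp [ 0.5125 -0.2476  0.3622] F [-0.2 -0.3 -3.5] open 0.0496 grip 35.0 q [-0.54  0.07  1.63 -0.    1.44  0.77]
 shift now-axes mm [  0.    0.8 120.7]  turn [-0.0001 -0.0034 -0.0008]  shift after-turn axes [  0.4   0.7 120.7] world [  -0.4   -0.9 -120.7]
```

Emit:
apply_moves([
  [[0.2, 0, 8], [0, -0.003, -0.001]],
  [[0, 0, 18], [0, 0, 0]],
  [[0, 0, 25], [0, 0, 0]],
  [[0, 0, 25], [0, 0, 0]],
  [[0, 0, 22], [0, 0, 0]],
  [[0, 0, 14], [0, 0, 0]],
  [[0, 0, 8], [0, 0, 0]],
  [[0, 0, 5], [0, 0, 0]],
  [[0, 0, 0], [0, 0, 0]],
  [[0, 0, 0], [0, 0, 0]],
  [[0, 0, 0], [0, 0, 0]],
])

```text
t: 20.13
tool_pos: [0.5124, -0.248, 0.239]
orientation: [3.112, 0.411, -0.011]
force: [1.0, 0.3, -3.6]
opening: 0.0498
gripper_force: 35.0
```

```bash
python3 -c "
from plan import *
go(POCKET,HY,-0.0085,(-.002,-.0006,-.002))"
```

```text
t 20.13 tcp [ 0.5124 -0.248   0.239 ] F [ 1.   0.3 -3.6] open 0.0498 grip 35.0 q [-0.54  0.19  1.73 -0.01  1.22  0.77]
 shift now-axes mm [-0.4 -0.3 25.4]  turn [ 0.0018 -0.0012  0.0006]  shift after-turn axes [-0.4 -0.2 25.4] world [ -0.7   0.1 -25.4]
```

Emit:
apply_moves([
  [[-0.4, -0.2, 3], [0.001, -0.001, 0]],
  [[0, 0, 4], [0, 0, 0]],
  [[0, 0, 4], [0, 0, 0]],
  [[0, 0, 4], [0, 0, 0]],
  [[0, 0, 3], [0, 0, 0]],
  [[0, 0, 2], [0, 0, 0]],
  [[0, 0, 1.5], [0, 0, 0]],
  [[0, 0, 1], [0, 0, 0]],
  [[0, 0, 0], [0, 0, 0]],
  [[0, 0, 0], [0, 0, 0]],
  [[0, 0, 0], [0, 0, 0]],
])

```text
t: 21.05
tool_pos: [0.5112, -0.2477, 0.2152]
orientation: [3.114, 0.411, -0.015]
force: [-1.2, 0.0, -4.3]
opening: 0.0498
gripper_force: 35.0
```

```bash
python3 -c "
from plan import *
go(POCKET,HY,-0.0085,(-.002,-.0006,-.002))"
```

```text
t 21.05 tcp [ 0.5112 -0.2477  0.2152] F [-1.2  0.  -4.3] open 0.0498 grip 35.0 q [-0.54  0.22  1.75 -0.01  1.18  0.77]
 shift now-axes mm [0.4 0.4 1.7]  turn [-0.0007  0.0013  0.0007]  shift after-turn axes [0.4 0.4 1.7] world [ 0.5 -0.3 -1.7]
```

Emit:
apply_moves([
  [[0, 0, 1], [0, 0, 0]],
  [[0, 0, 0.6], [0, 0, 0]],
  [[0, 0, 0], [0, 0, 0]],
  [[0, 0, 0], [0, 0, 0]],
])

```text
t: 21.38
tool_pos: [0.5113, -0.2477, 0.2141]
orientation: [3.114, 0.411, -0.015]
force: [-2.7, 2.6, 4.8]
opening: 0.0496
gripper_force: 35.0
```

Emit:
apply_moves([
  [[0, 0, 0.5], [0, 0, 0]],
  [[0, 0, 0], [0, 0, 0]],
  [[0, 0, 0], [0, 0, 0]],
])

```text
t: 21.63
tool_pos: [0.5113, -0.2477, 0.2141]
orientation: [3.114, 0.411, -0.015]
force: [-5.8, 3.4, 8.7]
opening: 0.0497
gripper_force: 35.0
```

```bash
python3 -c "
from plan import *
go(POCKET,HY,-0.0085,(-.002,-.0006,-.002));print(robot.read_state()['wrist_torque'])"
```

```text
t 21.63 tcp [ 0.5113 -0.2477  0.2141] F [-5.8  3.4  8.7] open 0.0497 grip 35.0 q [-0.54  0.22  1.75 -0.01  1.18  0.77]
 shift now-axes mm [0.3 0.3 0.6]  turn [-0.0004  0.0011  0.0008]  shift after-turn axes [0.3 0.3 0.6] world [ 0.4 -0.2 -0.6]
[ 0.4206  0.9141 -0.0214]
```

Emit:
apply_moves([
  [[0, 0, -0.4], [0, 0, 0]],
  [[0, 0, 0], [0, 0, 0]],
  [[0, 0, 0], [0, 0, 0]],
  [[0, 0, 0], [0, 0, 0]],
  [[0, 0, 0], [0, 0, 0]],
  [[0, 0, 0], [0, 0, 0]],
  [[0, 0, 0], [0, 0, 0]],
], claw=0.8)

```text
t: 22.22
tool_pos: [0.5111, -0.2476, 0.2132]
orientation: [3.114, 0.411, -0.016]
force: [-0.8, -0.3, -1.1]
opening: 0.0745
gripper_force: 0.0
```

Emit:
apply_moves([
  [[0, 0, -5], [0, 0, 0]],
  [[0, 0, -15], [0, 0, 0]],
  [[-10, 0, -25], [0, 0, 0]],
  [[-25, 0, -25], [0, 0, 0]],
  [[-35, 0, -25], [0, 0, 0]],
  [[-35, 0, -25], [0, 0, 0]],
  [[-20, 0, -20], [0, 0, 0]],
  [[-5, 0, -10], [0, 0, 0]],
  [[0, 0, 0], [0, 0, 0]],
  [[0, 0, 0], [0, 0, 0]],
  [[0, 0, 0], [0, 0, 0]],
], claw=0)

```text
t: 23.13
tool_pos: [0.3897, -0.2801, 0.3618]
orientation: [-3.113, -0.412, 0.017]
force: [-1.0, 0.9, 0.0]
opening: 0.0056
gripper_force: 0.0
```

```bash
python3 snap.py p1
cat > pk.py <<'E'
import sys
from geo import *
from plan import POCKET,HY,robot
np.set_printoptions(precision=4,suppress=True)
p,X=cloud(sys.argv[1]);H=cv2.cvtColor(p,cv2.COLOR_BGR2HSV).astype(int);h,s,v=H[...,0],H[...,1],H[...,2]
ux=np.array([np.cos(HY),np.sin(HY),0]);uy=np.array([-ux[1],ux[0],0]);L=(X-POCKET)@ux;W=(X-POCKET)@uy
near=(abs(L)<.2)&(abs(W)<.06)
m=biggest(near&(s<90)&(v>130)&(X[...,2]>.05)&(X[...,2]<.066));c,a,n,sz,r=face(X[m]);d=c-POCKET
print("fine",m.sum(),"x",d@ux,"y",d@uy,"z top",c[2],"yaw-off",np.arctan2(a@uy,a@ux),"n",n,sz,"L range",np.percentile(L[m],[.5,99.5]))
g=near&(s<60)&(v>100)&(X[...,2]>.04)&(X[...,2]<.049)&(L>.06)
if g.sum()>20:print("wall L",np.percentile(L[g],[2,50,98]),g.sum())
r=near&((h<8)|(h>172))&(s>150)&(X[...,2]>.045)
if r.sum()>20:print("jaw L",np.percentile(L[r],[1,50,99]),"W",np.percentile(W[r],[1,99]),r.sum())
E
python3 pk.py p1
```

```text
p1 t 23.13 [ 0.3897 -0.2801  0.3618] [-3.113 -0.412  0.017] F [-1.   0.9  0. ] open 0.0056
fine 8196 x -0.015398294305209498 y 0.00033003634816524893 z top 0.05755269221828493 yaw-off 0.000603891480219455 n [-0.0003 -0.0004  1.    ] (0.12923629581928253, 0.04988508298993111) L range [-0.0798  0.0481]
jaw L [-0.1135 -0.103  -0.0932] W [-0.0292  0.0295] 1440
```

View pics/p1.png

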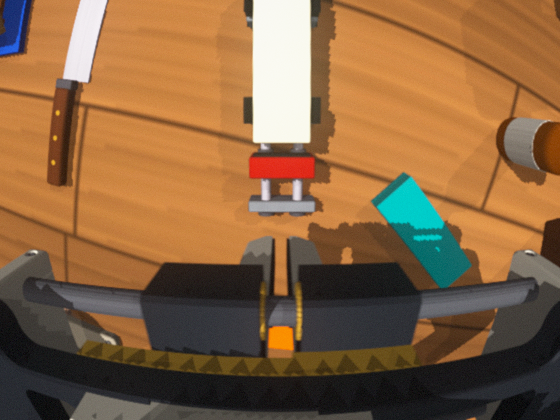

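p1 shows the cream stone flat and square in the pocket (x centre col 281, near end row 142), red jaw at row 167 and near foot at row 204; fingers closed. Stone is ~4.8 mm short of the wall; the jaw will slide it home.

```bash
python3 -c "
from plan import *
P=POCKET.copy();P[2]=.052
go(P,HY,0,(-.137,-.0006,-.04))"
```

```text
t 23.18 tcp [ 0.3897 -0.28    0.3613] F [ 0.2  0.1 -0.1] open 0.0026 grip 0.0 q [-0.73 -0.17  1.86 -0.01  1.46  0.58]
 shift now-axes mm [ -9.1   1.  102.4]  turn [-0.0033  0.0111  0.0016]  shift after-turn axes [-10.3   0.7 102.3] world [  -9.8   -3.3 -102.3]
```

Emit:
apply_moves([
  [[0, 0, 0], [-0.003, 0.011, 0.0016]],
  [[-5, 0.7, 10], [0, 0, 0]],
  [[-5, 0, 20], [0, 0, 0]],
  [[0, 0, 25], [0, 0, 0]],
  [[0, 0, 22], [0, 0, 0]],
  [[0, 0, 15], [0, 0, 0]],
  [[0, 0, 10], [0, 0, 0]],
  [[0, 0, 0], [0, 0, 0]],
  [[0, 0, 0], [0, 0, 0]],
])

```text
t: 23.93
tool_pos: [0.3796, -0.2838, 0.2603]
orientation: [3.114, 0.409, 0.0]
force: [1.1, -0.8, 0.7]
opening: 0.0006
gripper_force: 0.0
```

```bash
python3 -c "
from plan import *
P=POCKET.copy();P[2]=.052
go(P,HY,0,(-.137,-.0006,0))"
```

```text
t 23.93 tcp [ 0.3796 -0.2838  0.2603] F [ 1.1 -0.8  0.7] open 0.0006 grip 0.0 q [-0.75 -0.09  1.99 -0.    1.25  0.56]
 shift now-axes mm [ 0.4 -0.4 41.3]  turn [ 0.0006 -0.0001 -0.0007]  shift after-turn axes [ 0.4 -0.4 41.3] world [  0.3   0.5 -41.3]
```

Emit:
apply_moves([
  [[0, 0, 10], [0, 0, 0]],
  [[0, 0, 15], [0, 0, 0]],
  [[0, 0, 10], [0, 0, 0]],
  [[0, 0, 6], [0, 0, 0]],
  [[0, 0, 0], [0, 0, 0]],
  [[0, 0, 0], [0, 0, 0]],
  [[3, 0, 0], [0, 0, 0]],
  [[3, 0, 0], [0, 0, 0]],
  [[3, 0, 0], [0, 0, 0]],
  [[0, 0, 0], [0, 0, 0]],
  [[0, 0, 0], [0, 0, 0]],
])

```text
t: 24.85
tool_pos: [0.3889, -0.2817, 0.2204]
orientation: [3.113, 0.409, 0.002]
force: [0.5, 0.2, -0.7]
opening: 0.0005
gripper_force: 0.0
```

Emit:
apply_moves([
  [[2, 0, 0], [0, 0, 0]],
  [[2, 0, 0], [0, 0, 0]],
  [[2, 0, 0], [0, 0, 0]],
  [[2, 0, 0], [0, 0, 0]],
  [[2, 0, 0], [0, 0, 0]],
  [[0, 0, 0], [0, 0, 0]],
  [[0, 0, 0], [0, 0, 0]],
])

```text
t: 25.43
tool_pos: [0.3981, -0.2792, 0.22]
orientation: [3.113, 0.409, 0.001]
force: [-4.2, -0.9, 3.0]
opening: 0.0008
gripper_force: 2.1
```

```bash
python3 -c "
from plan import *
P=POCKET.copy();P[2]=.052
go(P,HY,0,(-.097-.0075,-.0006,0))"
```

```text
t 25.43 tcp [ 0.3981 -0.2792  0.22  ] F [-4.2 -0.9  3. ] open 0.0008 grip 2.1 q [-0.72 -0.    1.98 -0.    1.16  0.59]
 shift now-axes mm [13.9 -0.8  1. ]  turn [ 0.0019 -0.0003 -0.0008]  shift after-turn axes [13.9 -0.8  1. ] world [13.2  4.3 -1. ]
```

Emit:
apply_moves([
  [[1.5, 0, 0], [0, 0, 0]],
  [[1.5, 0, 0], [0, 0, 0]],
  [[1.5, 0, 0], [0, 0, 0]],
  [[1.5, 0, 0], [0, 0, 0]],
  [[1.5, 0, 0], [0, 0, 0]],
  [[1.5, 0, 0], [0, 0, 0]],
  [[1, 0, 0], [0, 0, 0]],
  [[0, 0, 0], [0, 0, 0]],
  [[0, 0, 0], [0, 0, 0]],
])

```text
t: 26.18
tool_pos: [0.4074, -0.2767, 0.22]
orientation: [3.113, 0.408, -0.0]
force: [-6.3, -1.5, 3.7]
opening: 0.0004
gripper_force: 3.4
```

Emit:
apply_moves([
  [[1, 0, 0], [0, 0, 0]],
  [[1, 0, 0], [0, 0, 0]],
  [[1, 0, 0], [0, 0, 0]],
  [[0, 0, 0], [0, 0, 0]],
  [[0, 0, 0], [0, 0, 0]],
])

```text
t: 26.6
tool_pos: [0.4094, -0.2763, 0.22]
orientation: [3.113, 0.408, -0.005]
force: [-15.7, -3.1, 9.8]
opening: 0.0008
gripper_force: 7.9
```

```bash
python3 -c "
from plan import *
P=POCKET.copy();P[2]=.052
go(P,HY,0,(-.097-.0075,-.0006,0))"
```

```text
t 26.6 tcp [ 0.4094 -0.2763  0.22  ] F [-15.7  -3.1   9.8] open 0.0008 grip 7.9 q [-0.7   0.02  1.96 -0.    1.16  0.62]
 shift now-axes mm [ 2.2 -0.9  1. ]  turn [ 0.0013  0.0034 -0.001 ]  shift after-turn axes [ 2.2 -0.9  1. ] world [ 1.9  1.4 -1. ]
```

Emit:
apply_moves([
  [[0.6, 0, 0], [0, 0, 0]],
  [[0.6, 0, 0], [0, 0, 0]],
  [[0, 0, 0], [0, 0, 0]],
  [[0, 0, 0], [0, 0, 0]],
])

```text
t: 26.93
tool_pos: [0.4098, -0.2763, 0.2201]
orientation: [3.113, 0.408, -0.008]
force: [-21.6, -4.6, 13.8]
opening: 0.0003
gripper_force: 11.1
```

Emit:
apply_moves([
  [[0.6, 0, 0], [0, 0, 0]],
  [[0.4, 0, 0], [0, 0, 0]],
  [[0, 0, 0], [0, 0, 0]],
  [[0, 0, 0], [0, 0, 0]],
])

```text
t: 27.27
tool_pos: [0.4102, -0.2762, 0.22]
orientation: [3.113, 0.408, -0.011]
force: [-27.1, -4.9, 18.3]
opening: 0.0003
gripper_force: 13.8
```

```bash
python3 snap.py p2; python3 pk.py p2;python3 -c "
from plan import *
P=POCKET.copy();P[2]=.052
go(P,HY,0,(-.097-.0075,-.0006,0))"
```

```text
p2 t 27.27 [ 0.4102 -0.2762  0.22  ] [ 3.113  0.408 -0.011] F [-27.1  -4.9  18.3] open 0.0003
fine 23367 x -0.02779488857512102 y 0.0003062601564752393 z top 0.05753880934816714 yaw-off -0.0034928874028671746 n [-0.0004  0.0003  1.    ] (0.09651731699705124, 0.050250403583049774) L range [-0.0756  0.019 ]
jaw L [-0.0974 -0.0873 -0.0785] W [-0.0289  0.029 ] 4539
t 27.32 tcp [ 0.4102 -0.2762  0.22  ] F [-27.7  -4.2  17.9] open 0.0001 grip 13.8 q [-0.69  0.02  1.95 -0.01  1.17  0.62]
 shift now-axes mm [ 1.4 -1.   1. ]  turn [ 0.0005  0.0073 -0.0011]  shift after-turn axes [ 1.4 -1.   1. ] world [ 1.1  1.3 -1. ]
```

Emit:
apply_moves([
  [[-2, 0, 0], [0, 0, 0]],
  [[-5, 0, 0], [0, 0, 0]],
  [[-8, 0, 0], [0, 0, 0]],
  [[-8, 0, -5], [0, 0, 0]],
  [[0, 0, -20], [0, 0, 0]],
  [[-10, 0, -30], [0, 0, 0]],
  [[-25, 0, -30], [0, 0, 0]],
  [[-35, 0, -30], [0, 0, 0]],
  [[-25, 0, -25], [0, 0, 0]],
  [[-5, 0, -10], [0, 0, 0]],
  [[0, 0, 0], [0, 0, 0]],
  [[0, 0, 0], [0, 0, 0]],
])

```text
t: 28.32
tool_pos: [0.2971, -0.3059, 0.3673]
orientation: [3.112, 0.406, 0.004]
force: [0.8, 0.7, 0.2]
opening: 0.0005
gripper_force: 0.0
```

```bash
python3 snap.py p3; python3 pk.py p3; python3 snap.py e1 scene; python3 snap.py e2 side; python3 -c "
import cv2,numpy as np
a=cv2.imread('pics/e1.png')[90:330,170:450];b=cv2.imread('pics/e2.png')[130:330,190:400];c=cv2.imread('pics/p3.png')[:240,130:430]
f=lambda x:cv2.resize(x,(400,int(x.shape[0]*400/x.shape[1])))
o=[f(b),f(c)];H=max(x.shape[0] for x in o);cv2.imwrite('pics/end.png',np.hstack([cv2.copyMakeBorder(x,0,H-x.shape[0],0,0,0) for x in o]))"
```

```text
p3 t 28.32 [ 0.2971 -0.3059  0.3673] [3.112 0.406 0.004] F [0.8 0.7 0.2] open 0.0005
fine 2105 x -0.05832006571010526 y 6.280600078641787e-05 z top 0.05756638385464397 yaw-off -1.5654055239614952 n [-0.0025 -0.0032  1.    ] (0.0500401072204113, 0.03666325658559799) L range [-0.0764 -0.0407]
jaw L [-0.1867 -0.0894 -0.0785] W [-0.0286  0.0289] 1505
e1 t 28.37 [ 0.2973 -0.3055  0.3661] [3.114e+00 4.080e-01 2.000e-03] F [0.3 0.1 0.6] open 0.0003
e2 t 28.42 [ 0.2974 -0.3053  0.3655] [-3.115e+00 -4.090e-01 -1.000e-03] F [ 0.3  0.7 -0.4] open 0.0005
```

View pics/end.png

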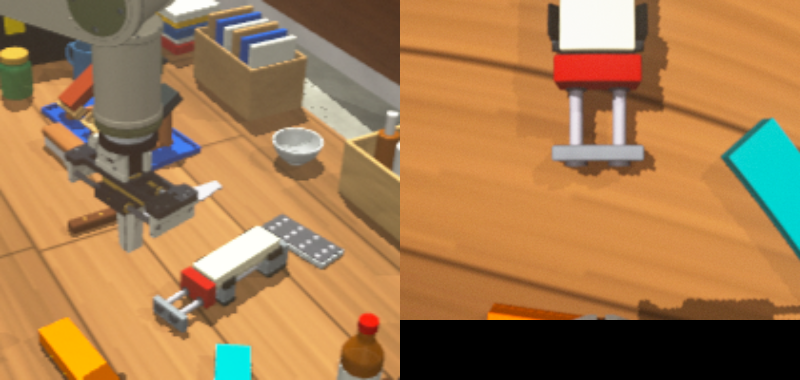

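The final view shows the red jaw tight against the cream stone (right, (600,55)). The stone lies flat up to the end wall (left, (275,240)), and the arm is clear.

```bash
python3 -c "
from plant import robot
print(robot.close_job())"
```

```text
the job is handed in; nothing more can be done
None
```

The job is handed in: the coarse stone lies flat in the empty cradle with its lower end in the trough, and the fine stone is seated flat in the holder, held between the red jaw and the end wall; nothing else was touched (about 28 s of the 66 s).

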